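Set the proud bench dogs below the work

ROBOT

A 7-joint arm with a two-finger parallel gripper is mounted at the origin on the work surface. World frame = base frame: x ahead of the robot, y to its left, z up, the work surface at z = 0. Lengths are in m, angles in rad, forces in N, time in s.
With the tool pointing down it reaches from about 0.4 to 0.85 m from the base axis. Payload 4.4 kg.
Tool frame: the origin (TCP) lies at the very end of the fingers, on their centre line; the grasp point (between the pads) lies 19 mm behind it; z points along the fingers, y is the line along which they close (so a half turn about z gives the same grasp; the last joint's range is limited). The gripper opens to 94 mm and grips with 3 to 60 N. Pads are 16 mm wide; open, the fingers measure 119 mm over their backs; the gripper's body (75 mm by 177 mm) begins 78 mm behind the grasp point.
Start: joints at [1.269, 0.628, 0.038, 1.517, -0.027, 0.996, -0.02], TCP at [0.152, -0.632, 0.205] pointing down, gripper open.
Joint ranges: [-3.06, 3.06], [-0.37, 2.12], [-1.25, 1.32], [0.18, 2.47], [-1.1, 4.24], [0.23, 1.98], [-2.94, 2.94]. Speed limits (rad/s): [2.57, 2.57, 3.14, 3.14, 3.14, 3.14, 3.14].

INTERFACE

Orientations are given as a unit quaternion [w, x, y, z].
In Python, from cell import status, optics, ticket gives the robot as it stands. The module is installed in compiled form; this text tells all that it offers.
- The arm moves only by the shell command python3 -m handwheel 'ROWS' [FORCE]. ROWS is JSON, a list that holds one entry, the list of rows, each a list of 7 numbers: the opening, from 0 (shut) to 1 (fully open), then the shift along the tool's x, y, z in mm, then the turn, a rotation vector about the tool's x, y, z in degrees. In form: [[[claw, dx, dy, dz, ax, ay, az], ...]]. A call has 1 to 10 rows; each row is the pose to reach, as a shift and turn from the pose commanded when the call began, along the tool's axes at that moment; what a row does not reach only later rows make up. A row lasts 1/12 s, in which the tool goes at most 41.7 mm and 7.16 degrees, less where a joint would pass 70% of its speed; a pose out of reach is approached as far as the arm can. A call with a gripper value outside its range is refused whole. The fingers move at their own pace and stop on an object; FORCE is the grip in N (left out, the last holds). Time passes only in rows, so rows that repeat a pose let the fingers close. It gives the time, the measured TCP pose, the force, the opening and the grip force at its end, in the units of the state.
- status.state(): the state, without advancing time (a new reading comes with each control period).
- optics.get_image(name): name is "scene" or "top" or "wrist"; returns a dict with "color" (384x512x3 uint8, blue, green, red), "fx", "fy", "cx", "cy" (pixels), "R" (3x3) and "t" (3): a world point X has camera coordinates R X + t; the wrist camera has in their place "tool_from_camera" (4x4, takes a point from camera to tool coordinates, whose origin is the TCP and whose axes are the flange's). Camera axes: x right, y down, z forward; pixel columns grow to the right and rows downward; lengths in m; the calibration is good to about 2 mm. A picture is of the moment at which its call begins: read the wrist's pose just before it. There is no depth.
- ticket.job_done(): hands the job in; it is judged then, once.
The state is a dict: "time": time; "joint_positions": joint angles; "joint_vel": joint speeds; "effort": joint torques, N m; "tcp_pos": TCP position; "orientation": TCP orientation; "ft_force": force on the tool from outside, world axes, zero at the start; "ft_torque": the same for the moment, N m; "finger_gap": opening from 0.0 (shut) to 1.0 (fully open); "grasp_force": force on a finger pad.
Only numpy, scipy, OpenCV 4.12 (cv2) and the standard library are available. Lean on these libraries where they do the work, as an engineer would, in place of code of your own. Each camera call takes 0.05 s, during which the arm holds its last target. There are 200 camera calls.

TASK

The neck billet is about to be planed on the workboard, but two of the five brass bench dogs around it stand higher than the billet's top face and would catch the plane iron. Press those two down gently with your fingertips, without gripping them, until their heads are clearly (several millimetres) below the billet's top face, and stop there: do not drive them to the bottom, they must still stand tall enough to hold the work. Leave the three low dogs, the billet and everything else as they are, and draw your hand clear.

Things in the scene. Friction and masses are not known exactly. Their poses are not given: they have to be found in the camera images.
- workboard: thick laminated wooden workboard on the bench, 280 x 483 x 60 mm high (x, y, z), fixed; origin at the centre of its underside, so its top face is 60 mm above the origin; its x axis points away from the robot, its long side runs along y. It does not move during the task. Dark round spots on its top are empty dog holes
- billet: maple billet for a violin neck, 62 x 270 x 44 mm high (x, y, z), loose (about 0.5 kg), lying along the middle of the workboard's top face; origin centre of its underside, so its top face is 44 mm above its origin and above the workboard's face
- dog_a_top (a point): centre of the flat top of one of the five identical upright round brass bench dogs (head 25 mm across, 11 mm thick; shank 19 mm). This one starts HIGH: top 54 to 62 mm above the workboard's face. Two dogs stand on the billet's near side, two on its far side, one at its left (+y) end, axes at least 24 mm off its edges; which dog is where varies
- dog_a (a joint): how far this dog is down (m): its top is 62 mm minus this above the workboard's face; 0.042 is the lowest (top 20 mm above the face, foot on the bench). It slides vertically against about 6 N of drag and stays where it is left
- dog_b_top (a point): centre of the flat top of one of the five identical upright round brass bench dogs (head 25 mm across, 11 mm thick; shank 19 mm). This one starts HIGH: top 54 to 62 mm above the workboard's face. Two dogs stand on the billet's near side, two on its far side, one at its left (+y) end, axes at least 24 mm off its edges; which dog is where varies
- dog_b (a joint): how far this dog is down (m): its top is 62 mm minus this above the workboard's face; 0.042 is the lowest (top 20 mm above the face, foot on the bench). It slides vertically against about 6 N of drag and stays where it is left
- dog_c_top (a point): centre of the flat top of one of the five identical upright round brass bench dogs (head 25 mm across, 11 mm thick; shank 19 mm). This one starts low, must be left alone: top 22 to 30 mm above the workboard's face. Two dogs stand on the billet's near side, two on its far side, one at its left (+y) end, axes at least 24 mm off its edges; which dog is where varies
- dog_c (a joint): how far this dog is down (m): its top is 62 mm minus this above the workboard's face; 0.042 is the lowest (top 20 mm above the face, foot on the bench). It slides vertically against about 6 N of drag and stays where it is left
- dog_d_top (a point): centre of the flat top of one of the five identical upright round brass bench dogs (head 25 mm across, 11 mm thick; shank 19 mm). This one starts low, must be left alone: top 22 to 30 mm above the workboard's face. Two dogs stand on the billet's near side, two on its far side, one at its left (+y) end, axes at least 24 mm off its edges; which dog is where varies
- dog_d (a joint): how far this dog is down (m): its top is 62 mm minus this above the workboard's face; 0.042 is the lowest (top 20 mm above the face, foot on the bench). It slides vertically against about 6 N of drag and stays where it is left
- dog_e_top (a point): centre of the flat top of one of the five identical upright round brass bench dogs (head 25 mm across, 11 mm thick; shank 19 mm). This one starts low, must be left alone: top 22 to 30 mm above the workboard's face. Two dogs stand on the billet's near side, two on its far side, one at its left (+y) end, axes at least 24 mm off its edges; which dog is where varies
- dog_e (a joint): how far this dog is down (m): its top is 62 mm minus this above the workboard's face; 0.042 is the lowest (top 20 mm above the face, foot on the bench). It slides vertically against about 6 N of drag and stays where it is left
- thumb_plane: small brass thumb plane with a dark wood wedge, 56 x 26 x 26 mm high, loose on the workboard between the two far dogs; origin centre of underside
- wedge_a: slim wooden folding wedge, 95 x 20 x 15 mm high, loose on the workboard between the two near dogs; origin centre of underside
- wedge_b: second wedge, the same, lying near the workboard's near edge; origin centre of underside
- pencil: green pencil, 170 mm long, 7 mm thick, lying near the workboard's far edge; origin centre of underside
- varnish_jar: small amber glass jar with a black cap, 46 mm across, 65 mm high, standing on the workboard's far right corner; origin centre of underside
- bridge: violin bridge lying flat, 41 x 35 x 4.5 mm, near the workboard's near left corner; origin centre of underside
- block_plane: steel block plane, 160 x 52 x 50 mm, on the bench left of the workboard; origin centre of underside

How it is judged:
At the end, for the whole second after the job is handed in: Both high dogs at rest with tops at least 2.5 mm below the billet's top face and at least 21 mm above the workboard's face (joint 0.0205 to 0.041); low dogs within 3 mm, billet within 6 mm and bystanders within 10 mm of their starts (value of joint dog_a between 0.0205 and 0.041 m and value of joint dog_b between 0.0205 and 0.041 m and velocity of joint dog_a between -0.002 and 0.002 m/s and velocity of joint dog_b between -0.002 and 0.002 m/s and distance of each of dog_c_top, dog_d_top, dog_e_top from where it was at the start of the episode below 0.003 m and distance of billet from where it was at the start of the episode below 0.006 m and linear speed of billet below 0.02 m/s and distance of each of thumb_plane, wedge_a, wedge_b, pencil, varnish_jar, bridge, block_plane from where it was at the start of the episode below 0.01 m); the robot touches nothing.
It fails at once if one of the three low dogs was moved (more than 3 mm) (distance of any of dog_c_top, dog_d_top, dog_e_top from where it was at the start of the episode above 0.003 m).
It fails at once if a high dog was pulled up, or taken between the fingers (fingertips more than 11 mm below its top, around it) (value of joint any of dog_a, dog_b below -0.003 m or (horizontal distance between the grasp point and dog_a_top below 0.02 m and z of the grasp point in the frame of dog_a_top below 0.008 m) or (horizontal distance between the grasp point and dog_b_top below 0.02 m and z of the grasp point in the frame of dog_b_top below 0.008 m)).
It fails at once if a dog was pressed roughly (more than 35 N) or a high dog was driven to the bottom (top under 21 mm above the workboard's face) (value of joint any of dog_a, dog_b above 0.041 m or contact force between the fingers and dog_a above 35 N or contact force between the fingers and dog_b above 35 N or contact force between the fingers and dog_c above 35 N or contact force between the fingers and dog_d above 35 N or contact force between the fingers and dog_e above 35 N).
It fails at once if the billet was shifted (more than 6 mm) or tipped (distance of billet from where it was at the start of the episode above 0.006 m or angle between billet's own z axis and vertical above 0.1 rad).
It fails at once if a bystander was shifted or lifted (more than 10 mm) (distance of any of thumb_plane, wedge_a, wedge_b, pencil, varnish_jar, bridge, block_plane from where it was at the start of the episode above 0.01 m).
It also fails if it takes over 38 s, if anything falls off the work surface, if the arm or the gripper's body presses on something with over 40 N, if the wrist force passes 120 N, or if a joint passes its speed limit or range.

## Working session

There is one attempt and no reset: what is moved stays moved. The work goes in short steps, Python scripts to look and compute and a shell command to move; the robot and the scene stay as the last step left them, time stands still between calls to the robot, and variables do not carry over. Pictures are saved under pics/ and viewed, at most 10 in all, crops included, and the job is handed in when it is done.

```bash
mkdir -p pics; python3 - <<'E'
from cell import status, optics
import cv2
s=status.state();print({k:s[k] for k in("time","tcp_pos","orientation","ft_force","finger_gap")})
for n in("scene","top"):
    d=optics.get_image(n);cv2.imwrite(f"pics/{n}0.png",d["color"]);print(n,d["fx"],d["fy"],d["cx"],d["cy"],d["R"],d["t"])
E
```

```text
{'time': 0.0, 'tcp_pos': array([ 0.15171918, -0.63138241,  0.20458159]), 'orientation': array([-8.91219864e-04,  9.93059764e-01,  1.17607380e-01, -1.19699096e-04]), 'ft_force': array([ 0.47263148, -0.48352494,  0.04280271]), 'finger_gap': 0.9988094595138968}
scene 363.9990978924002 363.9990978924002 257.39216200137474 194.42495403039706 [[ 0.70605107  0.70807424 -0.01107968]
 [ 0.40489807 -0.4164784  -0.81400448]
 [-0.58099006  0.57024259 -0.58075291]] [-0.45075767 -0.13579506  1.19341568]
top 461.5249185810242 461.5249185810242 260.23708437697695 194.45263424747577 [[-0.00915763 -0.99989948 -0.01082396]
 [-0.98037161  0.01110965 -0.19684532]
 [ 0.19694579  0.00880887 -0.98037481]] [0.061285   0.60729132 1.23176277]
```

View pics/scene0.png

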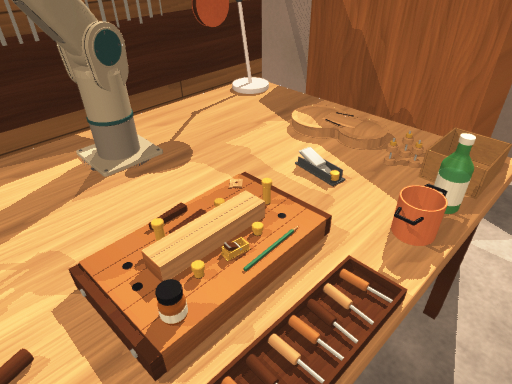

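View pics/top0.png

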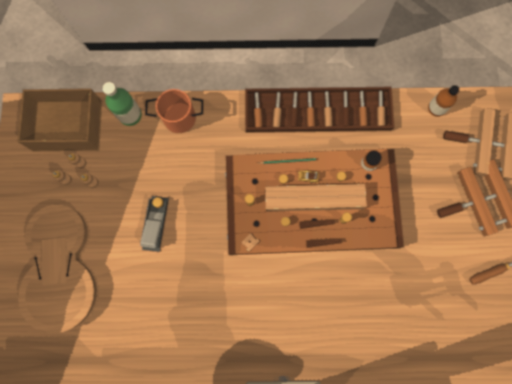

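The scene view shows tall dogs at about (267,182), the left end, and (157,225), near side right. In the top view these are (249,199) and (347,217). The low dogs are at scene (198,268), (258,228) and (219,203). Next I'll measure them.

```bash
python3 - <<'E'
import cv2,numpy as np
a=cv2.imread("pics/scene0.png")[165:295,135:295];b=cv2.imread("pics/top0.png")[150:250,225:400]
a=cv2.resize(a,None,fx=3.1,fy=3.1,interpolation=cv2.INTER_CUBIC)[:,:400*2]
cv2.imwrite("pics/c1.png",a)
cv2.imwrite("pics/c2.png",cv2.resize(b,None,fx=4.5,fy=4.5,interpolation=cv2.INTER_CUBIC))
for n in("scene","top"):
    im=cv2.imread(f"pics/{n}0.png");h=cv2.cvtColor(im,cv2.COLOR_BGR2HSV)
    m=cv2.inRange(h,(20,140,110),(32,255,255))
    _,_,st,c=cv2.connectedComponentsWithStats(m)
    for s,p in zip(st[1:],c[1:]):
        if s[4]>12 and 130<p[0]<400 and 140<p[1]<300:print(n,s,p.round(1))
E
```

```text
scene [331 170   8   5  30] [334.5 172.2]
scene [262 178  10   5  44] [266.3 180. ]
scene [215 198   9   5  35] [219.  200.1]
scene [151 218  12   7  63] [156.3 221.4]
scene [252 222  11   7  54] [257.2 224.7]
scene [192 260  12   9  83] [197.4 264.2]
```

View pics/c1.png

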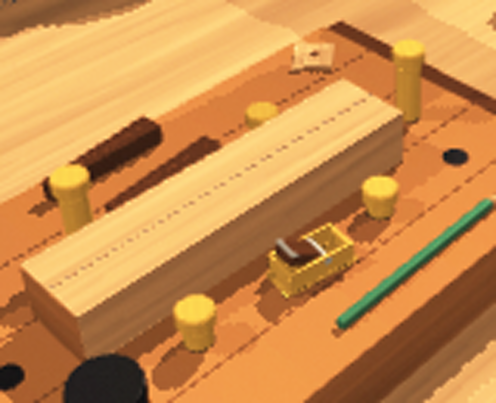

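View pics/c2.png

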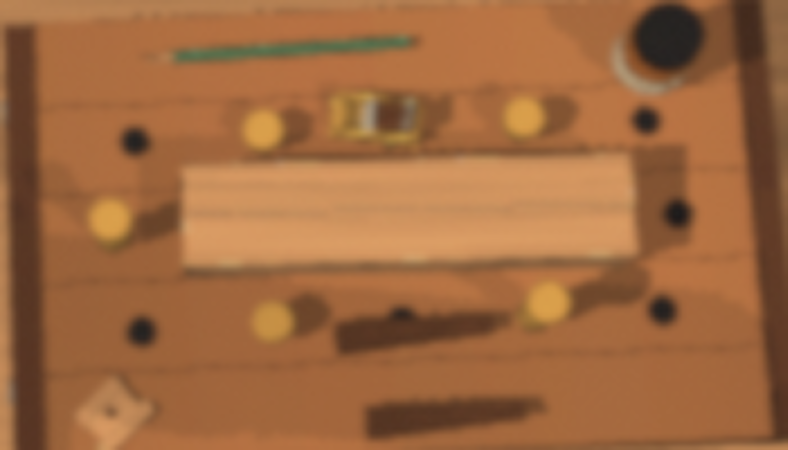

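The crops confirm that the dogs at the left end and the near-right are high. I'll triangulate all five heads and take the billet's top face from the top view.

```bash
python3 - <<'E'
import cv2,numpy as np
from cell import optics
P={};C={}
for n in("scene","top"):
    d=optics.get_image(n);K=np.array([[d["fx"],0,d["cx"]],[0,d["fy"],d["cy"]],[0,0,1]]);P[n]=K@np.c_[d["R"],d["t"]];C[n]=(K,np.array(d["R"]),np.array(d["t"]))
def crop(x,y):return np.array([(x+.5)/4.5-.5+225,(y+.5)/4.5-.5+150])
pts={"left":((266.3,180),crop(110,219)),"nearR":((156.3,221.4),crop(549,302)),"nearL":((219,200.1),crop(272,321)),"farL":((257.2,224.7),crop(263,129)),"farR":((197.4,264.2),crop(523,117))}
def ray(n,u,z):
    K,R,t=C[n];o=-R.T@t;v=R.T@np.linalg.inv(K)@[*u,1];return o+v*(z-o[2])/v[2]
for k,(a,b) in pts.items():
    X=cv2.triangulatePoints(P["scene"],P["top"],np.array(a,float),np.array(b,float)).ravel();X=X[:3]/X[3]
    q=P["scene"]@[*X,1];print(k,X.round(4),"reproj",(q[:2]/q[2]-a).round(2),"top@.118",ray("top",b,.118).round(4),"sc@.118",ray("scene",a,.118).round(4))
for c in((182,165),(632,153),(638,256),(183,266)):print("billet",ray("top",crop(*c),.104).round(4))
E
```

```text
left [0.5854 0.0842 0.1218] reproj [ 0.2  -0.04] top@.118 [0.5863 0.0845 0.118 ] sc@.118 [0.5811 0.0879 0.118 ]
nearR [ 0.5331 -0.1727  0.1217] reproj [ 0.21 -0.02] top@.118 [ 0.5338 -0.1732  0.118 ] sc@.118 [ 0.5285 -0.1711  0.118 ]
nearL [ 0.5286 -0.012   0.0864] reproj [ 0.2  -0.03] top@.118 [ 0.5243 -0.0104  0.118 ] sc@.118 [ 0.5629 -0.0385  0.118 ]
farL [ 0.6484 -0.0089  0.0823] reproj [ 0.13 -0.02] top@.118 [ 0.6401 -0.0073  0.118 ] sc@.118 [ 0.6785 -0.0386  0.118 ]
farR [ 0.653  -0.1682  0.0869] reproj [ 0.15 -0.02] top@.118 [ 0.6456 -0.1628  0.118 ] sc@.118 [ 0.6791 -0.1843  0.118 ]
billet [0.6217 0.0414 0.104 ]
billet [ 0.6259 -0.2297  0.104 ]
billet [ 0.563  -0.2299  0.104 ]
billet [0.5599 0.0415 0.104 ]
```

The high dogs are at about (0.586, 0.084) and (0.533, -0.172), with tops near z = 0.121. I'll shut the fingers and travel at height to the near-right dog.

```bash
python3 -m handwheel '[[[0,478,-357,0,0,0,0],[0,478,-357,0,0,0,0],[0,478,-357,0,0,0,0],[0,478,-357,0,0,0,0],[0,478,-357,0,0,0,0],[0,478,-357,0,0,0,0],[0,478,-357,0,0,0,0],[0,478,-357,0,0,0,0],[0,478,-357,0,0,0,0],[0,478,-357,0,0,0,0]]]' 10; python3 - <<'E'
from cell import status
import numpy as np
from scipy.spatial.transform import Rotation as R
s=status.state();q=s["orientation"];r=R.from_quat([*q[1:],q[0]])
print(r.inv().apply(np.array([.533,-.1725,.16])-s["tcp_pos"])*1000,r.as_matrix().round(3),s["tcp_pos"],s["finger_gap"],s["time"])
E
```

```text
time: 1.03
tcp_pos: [0.4191, -0.3098, 0.2056]
orientation: [0.0, 0.993, 0.118, 0.0]
ft_force: [1.0, -0.9, -0.1]
finger_gap: 0.325
grasp_force: 0.0
[ 142.76628984 -106.96241137   45.58422295] [[ 0.972  0.233  0.   ]
 [ 0.233 -0.972 -0.   ]
 [ 0.     0.    -1.   ]] [ 0.41914974 -0.30983626  0.20558466] 0.32475642090795903 1.0333
```

```bash
python3 -m handwheel '[[[0,143,-107,0,0,0,0],[0,143,-107,0,0,0,0],[0,143,-107,0,0,0,0],[0,143,-107,0,0,0,0],[0,143,-107,0,0,0,0],[0,143,-107,45,0,0,0],[0,143,-107,45,0,0,0],[0,143,-107,45,0,0,0],[0,143,-107,45,0,0,0],[0,143,-107,45,0,0,0]]]'; python3 - <<'E'
from cell import status,optics
import cv2,numpy as np
s=status.state();d=optics.get_image("wrist");cv2.imwrite("pics/w1.png",d["color"])
T=np.linalg.inv(d["tool_from_camera"]);K=np.array([[d["fx"],0,d["cx"]],[0,d["fy"],d["cy"]],[0,0,1]])
for z in(0,.04):
    p=K@(T@[0,0,z,1])[:3];print(z,p[:2]/p[2])
print(s["tcp_pos"],s["ft_force"],s["finger_gap"],d["tool_from_camera"],d["fx"])
E
```

```text
time: 1.87
tcp_pos: [0.5325, -0.1756, 0.1618]
orientation: [0.001, 0.993, 0.117, 0.001]
ft_force: [2.0, -0.7, -0.4]
finger_gap: 0.003
grasp_force: 0.0
0 [256.59910743 230.94090462]
0.04 [256.59886666 212.07980294]
[ 0.53253182 -0.17555756  0.16184867] [ 1.98434576 -0.68358101 -0.44976679] 0.002779850593381746 [[-4.18877574e-04 -9.63939393e-01 -2.66121536e-01  7.72160964e-02]
 [ 9.99999854e-01 -3.12901095e-04 -4.40625074e-04  2.40422920e-05]
 [ 3.41466146e-04 -2.66121682e-01  9.63939383e-01 -1.78645710e-01]
 [ 0.00000000e+00  0.00000000e+00  0.00000000e+00  1.00000000e+00]] 272.26627403950954
```

View pics/w1.png

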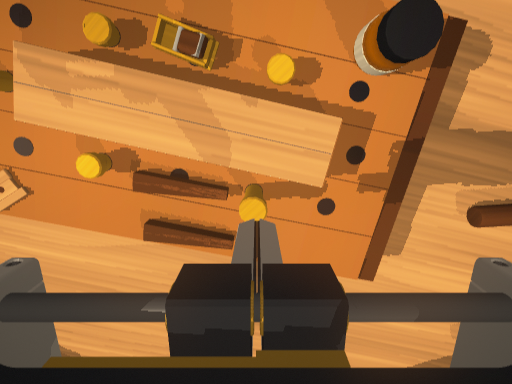

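The wrist view shows the near-right dog's head at about (253,209), just ahead of the fingertips, which project at (257,212). That's within 3 mm. Next I'll descend to just above it.

```bash
python3 -m handwheel '[[[0,1,-1,10,0,0,0],[0,1,-1,20,0,0,0],[0,1,-1,27,0,0,0],[0,1,-1,30,0,0,0],[0,1,-1,30,0,0,0],[0,1,-1,30,0,0,0]]]'
```

```text
time: 2.42
tcp_pos: [0.5328, -0.1729, 0.1301]
orientation: [-0.0, 0.993, 0.118, -0.0]
ft_force: [-0.5, 0.7, -0.6]
finger_gap: 0.002
grasp_force: 0.0
```

```bash
python3 -m handwheel '[[[0,0,0,2,0,0,0],[0,0,0,4,0,0,0],[0,0,0,6,0,0,0],[0,0,0,8,0,0,0],[0,0,0,10,0,0,0],[0,0,0,12,0,0,0],[0,0,0,14,0,0,0],[0,0,0,16,0,0,0],[0,0,0,18,0,0,0],[0,0,0,20,0,0,0]]]'
```

```text
time: 3.25
tcp_pos: [0.5332, -0.173, 0.1104]
orientation: [0.0, 0.993, 0.118, 0.0]
ft_force: [-0.4, 0.5, 4.6]
finger_gap: 0.008
grasp_force: 2.2
```

```bash
python3 -m handwheel '[[[0,0,0,2,0,0,0],[0,0,0,4,0,0,0],[0,0,0,6,0,0,0],[0,0,0,8,0,0,0],[0,0,0,10,0,0,0],[0,0,0,12,0,0,0],[0,0,0,14,0,0,0],[0,0,0,16,0,0,0],[0,0,0,18,0,0,0],[0,0,0,18,0,0,0]]]'; python3 -m handwheel '[[[0,0,0,-5,0,0,0],[0,0,0,-15,0,0,0],[0,0,0,-35,0,0,0],[0,0,0,-60,0,0,0],[0,0,0,-75,0,0,0],[0,0,0,-75,0,0,0],[0,0,0,-75,0,0,0]]]'; python3 - <<'E'
from cell import status
import numpy as np
from scipy.spatial.transform import Rotation as R
s=status.state();q=s["orientation"];r=R.from_quat([*q[1:],q[0]])
print(r.inv().apply(np.array([.586,.0842,.165])-s["tcp_pos"])*1000)
E
```

```text
time: 4.08
tcp_pos: [0.533, -0.173, 0.092]
orientation: [0.0, 0.993, 0.118, -0.0]
ft_force: [0.6, 1.6, -0.0]
finger_gap: 0.003
grasp_force: 0.2
time: 4.67
tcp_pos: [0.5335, -0.1731, 0.1686]
orientation: [0.0, 0.993, 0.118, 0.001]
ft_force: [-0.1, -0.3, 0.1]
finger_gap: 0.004
grasp_force: 0.0
[ 111.14433479 -237.9499912     3.52321425]
```

```bash
python3 -m handwheel '[[[0,111,-238,0,0,0,0],[0,111,-238,0,0,0,0],[0,111,-238,0,0,0,0],[0,111,-238,0,0,0,0],[0,111,-238,0,0,0,0],[0,111,-238,0,0,0,0],[0,111,-238,0,0,0,0],[0,111,-238,3,0,0,0],[0,111,-238,3,0,0,0],[0,111,-238,3,0,0,0]]]'; python3 - <<'E'
from cell import status,optics
import cv2,numpy as np
s=status.state();d=optics.get_image("wrist");
cv2.imwrite("pics/w2.png",d["color"])
a=optics.get_image("scene")["color"][165:295,135:295]
cv2.imwrite("pics/c3.png",cv2.resize(a,None,fx=3.1,fy=3.1,interpolation=cv2.INTER_CUBIC))
E
```

```text
time: 5.5
tcp_pos: [0.5844, 0.0818, 0.1635]
orientation: [0.001, 0.993, 0.116, -0.001]
ft_force: [-0.6, 0.4, -0.1]
finger_gap: 0.007
grasp_force: 0.0
```

View pics/w2.png

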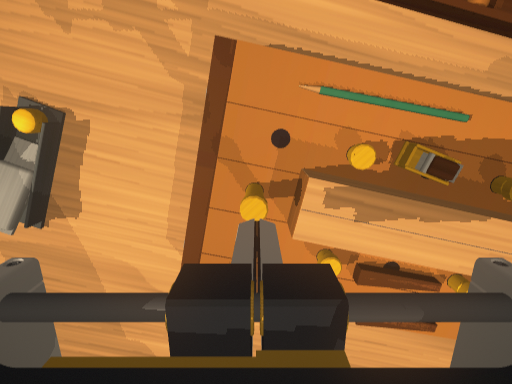

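View pics/c3.png

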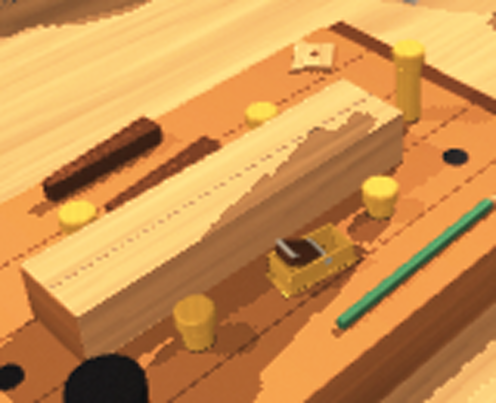

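The scene crop shows the near-right dog is down, with nothing else disturbed. In the wrist view the left dog's head is at about (254,209), the same offset as before, so I can descend the same way.

```bash
python3 -m handwheel '[[[0,0,0,10,0,0,0],[0,0,0,20,0,0,0],[0,0,0,29,0,0,0],[0,0,0,32,0,0,0],[0,0,0,32,0,0,0],[0,0,0,32,0,0,0]]]'
```

```text
time: 6.1
tcp_pos: [0.5852, 0.0843, 0.132]
orientation: [0.0, 0.993, 0.118, -0.0]
ft_force: [-0.0, -0.1, -1.2]
finger_gap: 0.005
grasp_force: 0.0
```

```bash
python3 -m handwheel '[[[0,0,0,2,0,0,0],[0,0,0,4,0,0,0],[0,0,0,6,0,0,0],[0,0,0,8,0,0,0],[0,0,0,10,0,0,0],[0,0,0,12,0,0,0],[0,0,0,14,0,0,0],[0,0,0,16,0,0,0],[0,0,0,18,0,0,0],[0,0,0,20,0,0,0]]]'; python3 -m handwheel '[[[0,0,0,2,0,0,0],[0,0,0,4,0,0,0],[0,0,0,6,0,0,0],[0,0,0,8,0,0,0],[0,0,0,10,0,0,0],[0,0,0,12,0,0,0],[0,0,0,14,0,0,0],[0,0,0,16,0,0,0],[0,0,0,18,0,0,0],[0,0,0,20,0,0,0]]]'
```

```text
time: 6.93
tcp_pos: [0.5855, 0.0844, 0.1125]
orientation: [-0.0, 0.993, 0.118, 0.0]
ft_force: [-0.5, 0.1, 4.6]
finger_gap: 0.005
grasp_force: 2.2
time: 7.77
tcp_pos: [0.5854, 0.0844, 0.0923]
orientation: [-0.0, 0.993, 0.118, 0.0]
ft_force: [-0.4, 1.1, 4.5]
finger_gap: 0.005
grasp_force: 2.2
```

Now I'll withdraw, rising about 110 mm, and check.

```bash
python3 -m handwheel '[[[0,0,0,0,0,0,0],[0,0,0,-5,0,0,0],[0,0,0,-15,0,0,0],[0,0,0,-35,0,0,0],[0,0,0,-70,0,0,0],[0,0,0,-110,0,0,0],[0,-60,0,-110,0,0,0],[0,-80,0,-110,0,0,0],[0,-80,0,-110,0,0,0],[0,-80,0,-110,0,0,0]]]'; python3 - <<'E'
from cell import optics
import cv2,numpy as np
P={};im={}
for n in("scene","top"):
    d=optics.get_image(n);im[n]=d["color"];K=np.array([[d["fx"],0,d["cx"]],[0,d["fy"],d["cy"]],[0,0,1]]);P[n]=K@np.c_[d["R"],d["t"]]
cv2.imwrite("pics/s2.png",cv2.resize(im["scene"][165:295,135:295],None,fx=3.1,fy=3.1,interpolation=cv2.INTER_CUBIC))
m=cv2.inRange(cv2.cvtColor(im["scene"],cv2.COLOR_BGR2HSV),(20,140,110),(32,255,255))
_,_,st,c=cv2.connectedComponentsWithStats(m)
for s,p in zip(st[1:],c[1:]):
    if s[4]>12 and 130<p[0]<300 and 140<p[1]<300:print(s,p.round(1))
for X in((.5854,.0844),(.533,-.173)):
  for z in(.121,.102,.092,.082):
    q=P["scene"]@[*X,z,1];print(X,z,(q[:2]/q[2]).round(1))
E
```

```text
time: 8.6
tcp_pos: [0.5053, 0.0649, 0.2034]
orientation: [0.0, 0.993, 0.117, -0.0]
ft_force: [1.2, -0.3, 0.6]
finger_gap: 0.006
grasp_force: 0.0
[262 189  10   5  41] [266. 191.]
[214 198  10   7  45] [218.8 200.4]
[252 222  11   7  57] [257.2 224.7]
[154 230  12   7  67] [159.3 233. ]
[241 237   8  10  16] [244.4 241.8]
[191 260  13   9  85] [197.4 264.2]
(0.5854, 0.0844) 0.121 [266.6 180.2]
(0.5854, 0.0844) 0.102 [266.6 187.1]
(0.5854, 0.0844) 0.092 [266.5 190.6]
(0.5854, 0.0844) 0.082 [266.5 194.1]
(0.533, -0.173) 0.121 [156.4 221.7]
(0.533, -0.173) 0.102 [158.1 229. ]
(0.533, -0.173) 0.092 [158.9 232.8]
(0.533, -0.173) 0.082 [159.7 236.5]
```

View pics/s2.png

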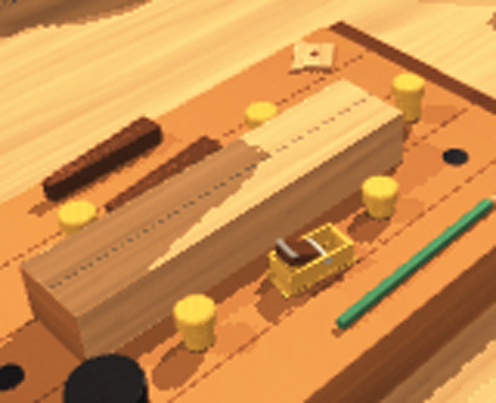

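The measured heads at (266,191) and (159.3,233) put both tops at about z = 0.092, mid-window. The crop shows nothing else moved and the hand clear. I'll hand it in.

```bash
python3 -c "from cell import ticket; print(ticket.job_done())"
```

```text
the job is handed in; nothing more can be done
None
```

Both high dogs, at the left end and near-right, are pressed down to about 32 mm above the board, roughly 12 mm below the billet's top; the last picture showed nothing else moved, the hand is clear, and the job is handed in, though no verdict came back.

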